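# Close the casting mould into its latching jig

## Robot

A 6-joint arm with a two-finger parallel gripper is mounted at the origin on the work surface. World frame = base frame: x ahead of the robot, y to its left, z up, the work surface at z = 0. Lengths are in m, angles in degrees, forces in N, time in s.
With the tool pointing down it reaches from about 0.35 to 0.975 m from the base axis. Payload 4.9 kg.
Tool frame: the origin (TCP) lies at the very end of the fingers, on their centre line; the grasp point (between the pads) lies 19 mm behind it; z points along the fingers, y is the line along which they close (so a half turn about z gives the same grasp; the last joint's range is limited). The gripper opens to 85 mm and grips with 20 to 120 N. Pads are 22 mm wide; open, the fingers measure 114 mm over their backs; the gripper's body (76 mm by 85 mm) begins 54 mm behind the grasp point. The pads swing forward as they close: fully open they stand 13 mm farther back than shut.
Start: joints at [62.051, 3.019, 92.412, -0, 84.569, -6.818], TCP at [0.225, 0.583, 0.231] pointing down, gripper open.
Joint ranges: [-172.51, 172.51], [-57.92, 126.97], [3.15, 148.05], [-58.71, 238.71], [5.1, 150.11], [-179.66, 179.66]. Speed limits (degrees/s): [147.25, 147.25, 180, 180, 180, 180].

## Interface

Orientations are given as a 3x3 rotation matrix whose columns are the frame's x, y, z axes.
In Python, from plant import status, cams, ctrl gives the robot as it stands.
- The arm moves only by the tool play_rows, never from a script. Its argument "deltas" is a list that holds one entry, the list of rows, each a list of 7 numbers: the shift along the world's x, y, z in mm, then the turn, a rotation vector about the world's x, y, z in rad, then the opening, from 0 (shut) to 1 (fully open). A call has 1 to 12 rows; each row shifts and turns the commanded pose from where the row before left it; what a row does not reach is not made up. A row lasts 1/10 s, in which the tool goes at most 50 mm and 8.59 degrees, less where a joint would pass 70% of its speed; a pose out of reach is approached as far as the arm can. A call is refused whole if a number of a shift passes 50 or a number of a turn 0.15, either way. A call with a gripper value outside its range is refused whole. The fingers move at their own pace and stop on an object; the grip force is fixed at half the most. Time passes only in rows, so rows that do not move let the fingers close. It gives the time, the measured TCP pose, the force, the opening and the grip force at its end, in the units of the state.
- status.get_state(): the state, without advancing time (a new reading comes with each control period).
- cams.grab_frame(name): name is "scene" or "top" or "wrist"; returns the picture (420x560x3 uint8, red, green, blue); there is no depth.
- cams.get_calibration(name): a dict with "fovy" (degrees; the focal length in pixels is half the picture's height over the tangent of half this angle, whatever the lens; pixels are square), "cx", "cy" (the principal point, pixels), "R" (3x3) and "t" (3): a world point X has camera coordinates R X + t. Camera axes: x right, y down, z forward; pixel columns grow to the right and rows downward; lengths in m; the calibration is good to about 2 mm. A picture is of the moment at which its call begins: read the wrist's pose just before it. get_calibration takes no time and is no camera call; for the wrist camera it gives the pose at the moment of the call.
- ctrl.hand_in(): hands the job in; it is judged then, once.
Trained networks look in the newest picture that a camera, given by its name, has taken for a name from the list of things; names that differ only in an ending like _2 or _b are one class to them, and where a whole thing is asked for, a point or a joint stands for the part that bears it (a point fixed in the world has none). Each returns a list of dicts, best first, with "confidence" (0 to 1); they miss things now and then, are a little off and sometimes report something else, mostly with a low value. They report only what shows in the picture. A call takes as long as a camera call. They do not tell look-alikes from the thing itself.
- cams.spot_in(camera, name): "centre" ([column, row] in pixels, amid what is visible of it).
The state is a dict: "t": time; "joint_positions": joint angles; "qd": joint speeds; "tau": joint torques, N m; "tool_pos": TCP position; "ee_rot": TCP orientation; "contact_force": force on the tool from outside, world axes, zero at the start; "ft_torque": the same for the moment, N m; "width": finger opening in m; "grasp_force": force on a finger pad.
Only numpy, scipy, OpenCV 4.12 (cv2) and the standard library are available. Lean on these libraries where they do the work, as an engineer would, in place of code of your own. Each camera call takes 0.05 s, during which the arm holds its last target. There are 200 camera calls.

## Task

Push the white plaster mould along its jig until it sits fully home against the wooden end stop. Then, with the mould home, turn the red-knobbed latch handle clockwise (seen from above) until it clicks past its detent into the fully locked position, so that the steel tongue lies behind the mould, and leave it there. Keep the mould upright and leave the bowl, jar, brush pot and jug where they stand.

Things in the scene. Friction and masses are not known exactly. Their poses are not given: they have to be found in the camera images.
- jig: Fixed plywood board, 18 mm thick. Origin: on the table surface, midway across the mould's channel; x runs along the channel to the end stop (away from the robot, yaw within 0.3 rad), y left, z up. Board: x -130..130, y -185..85 mm. Low guide strips (top z = 30 mm), inner faces at y = +-58 mm, x = -60 to 105 mm: the mould slides along x between them on the board with 3 mm play each side.
- stop (a point): Centre of the face of the dark wooden end stop that the mould must touch: x = 105, y = 0, z = 43 mm in the jig's frame. The stop is 140 mm wide, 20 mm thick and rises to z = 63 mm.
- mould: Loose white plaster mould, 120 (x) x 110 (y) x 50 mm high, a block with a round hollow 84 mm across and 34 mm deep in its top; 0.33 to 0.57 kg. Origin: centre of its underside; x as the jig's x. Stands on the jig board (z = 18 mm), 30 to 60 mm short of the stop at first. Fully home its origin is at x = 45 mm and its near face at x = -15 mm in the jig's frame.
- latch (a joint): Latch angle, rad, clockwise from above. 0 = open: handle along the jig's +x, tongue along -x. 1.57 = locked at its stop: handle along -y, tongue along +y, 3 mm behind the home mould. Starts at 0 to 0.45. Friction 0.12 N m holds it where left; from 0.97 rad a sprung ball adds up to 0.45 N m against turning until its crest at 1.3; past about 1.43 it snaps to 1.57 itself and stays.
- latch_axis (a point): Point on the latch's upright turning axis, fixed to the jig at x = -26, y = -100, z = 82 mm (middle of the handle arm's height). The steel shaft, hub and green foot stand round it; the brass detent ball (top z = 72 mm) beside it at x = -10, y = -158 mm, below the arm, needs no handling.
- latch_knob (a point): Centre of the upright red grip on the end of the green handle arm, 100 mm from the axis: round, 26 mm across, z = 82 to 132 mm; this point is at z = 106 mm. The arm is 14 mm wide, z = 76 to 88 mm, higher than the mould's top (68 mm). Turning takes up to 6 N here; it may be pushed sideways with closed fingers or gripped.
- latch_tongue (a point): Tip of the steel tongue, straight across the axis from the handle, 85 mm from the axis; bar 16 mm wide, z = 36 to 50 mm. Turns with the latch.
- bowl: White glazed bowl, 150 mm across, 65 mm high, a bystander. Origin: centre of its foot.
- jar: Green jar with a black lid, 64 mm across, 90 mm high, a bystander. Origin: centre of its underside.
- brush_pot: Blue pot with paint brushes standing in it, 76 mm across, pot 95 mm, brushes to about 205 mm high, a bystander. Origin: centre of its underside.
- jug: White jug with a handle, 110 mm across, 125 mm high, a bystander. Origin: centre of its underside.
Things that resemble listed ones, but are neither listed nor needed, are in the scene too. Leave any blue or yellow look-alike of the mould alone.

How it is judged:
By the outcome, as a careful person would: the job done as asked, in the order asked, and still so for the second after the job is handed in, with the robot touching nothing.
It also fails if it takes over 48 s, if anything falls off the work surface, if the arm or the gripper's body presses on something with over 40 N, if the wrist force passes 120 N, or if a joint passes its speed limit or range.

## Working session

There is one attempt and no reset: what is moved stays moved. The work goes in short steps, Python scripts to look and compute and a tool call to move; the robot and the scene stay as the last step left them, time stands still between calls to the robot, and variables do not carry over. Pictures are saved under pics/ and viewed, at most 10 in all, crops included, and the job is handed in when it is done.

Besides the shell and the picture viewer there is one more tool, called after "Emit:" by a JSON object that holds its "method" and its "body", one argument or row to a line. play_rows: Moves the arm, as the interface text tells. Its arguments: {"type":"object","properties":{"deltas":{"type":"array","items":{"type":"array","items":{"type":"array","items":{"type":"number"}}}}},"required":["deltas"]}

```bash
mkdir -p pics
cat > h.py <<'E'
import numpy as np, cv2
from plant import status, cams, ctrl
def snap(n,f):
    p=cams.grab_frame(n); cv2.imwrite(f'pics/{f}.png',p[:,:,::-1]); return p
def K(n):
    c=cams.get_calibration(n); f=210/np.tan(np.radians(c['fovy'])/2)
    return f,c['cx'],c['cy'],np.array(c['R']),np.array(c['t'])
def ray(n,uv,k=None):
    f,cx,cy,R,t=k or K(n); d=R.T@np.array([(uv[0]-cx)/f,(uv[1]-cy)/f,1]); return -R.T@t,d
def atz(n,uv,z,k=None):
    o,d=ray(n,uv,k); return o+d*(z-o[2])/d[2]
def tri(*rs):
    A=0;b=0
    for o,d in rs:
        d=d/np.linalg.norm(d);P=np.eye(3)-np.outer(d,d);A=A+P;b=b+P@o
    X=np.linalg.solve(A,b)
    return X,[np.linalg.norm(np.cross(X-o,d/np.linalg.norm(d))) for o,d in rs]
def proj(n,X,k=None):
    f,cx,cy,R,t=k or K(n); c=R@np.array(X)+t; return [f*c[0]/c[2]+cx,f*c[1]/c[2]+cy]
E
python3 - <<'E'
from h import *
np.set_printoptions(precision=3,suppress=True)
a=snap('scene','s1');b=snap('top','t1')
cv2.imwrite('pics/both.png',cv2.resize(np.vstack([a,b])[:,:,::-1],(560,840))[:, :])
for c in('scene','top'):
    f,cx,cy,R,t=K(c);print(c,f,cx,cy,-R.T@t,R[2])
    for n in('mould','latch_knob','latch_tongue','latch_axis','stop','jig','bowl','jar','brush_pot','jug'):
        print(n,[(np.round(d['centre']),round(d['confidence'],2)) for d in cams.spot_in(c,n)][:3])
print(status.get_state())
E
```

```text
scene 446.99386459912665 286.28192741993234 212.08538914002216 [ 1.078 -0.332  1.012] [-0.537  0.289 -0.793]
mould [(array([310., 256.]), 0.95), (array([318., 172.]), 0.94), (array([360., 135.]), 0.89)]
latch_knob [(array([271., 262.]), 0.91)]
latch_tongue [(array([272., 271.]), 0.83), (array([449., 209.]), 0.51)]
latch_axis [(array([280., 285.]), 0.85), (array([447., 211.]), 0.6)]
stop []
jig [(array([282., 286.]), 0.94)]
bowl [(array([162., 364.]), 0.73)]
jar [(array([398., 170.]), 0.8)]
brush_pot [(array([449., 211.]), 0.87)]
jug [(array([127., 266.]), 0.76)]
top 410.5869443454067 286.43449210541706 209.19854530288802 [ 0.396 -0.004  1.196] [ 0.058 -0.011 -0.998]
mould [(array([216., 260.]), 0.92), (array([194., 180.]), 0.86), (array([276., 168.]), 0.56)]
latch_knob [(array([316., 169.]), 0.9)]
latch_tongue [(array([316., 168.]), 0.84)]
latch_axis [(array([303., 176.]), 0.66), (array([314., 167.]), 0.32)]
stop [(array([306., 174.]), 0.79)]
jig [(array([304., 177.]), 0.86)]
bowl [(array([425., 136.]), 0.58)]
jar [(array([144., 223.]), 0.9)]
brush_pot [(array([129., 155.]), 0.56), (array([307., 175.]), 0.32), (array([314., 170.]), 0.18)]
jug [(array([430., 235.]), 0.58), (array([306., 176.]), 0.23)]
{'t': 1.1, 'joint_positions': array([62.05 ,  3.021, 92.411, -0.   , 84.572, -6.819]), 'qd': array([-0.034, -0.051,  0.031, -0.088,  0.069, -0.023]), 'tau': array([  0.   , -39.371, -37.045,  -0.   ,   0.001,  -0.   ]), 'tool_pos': array([0.225, 0.583, 0.231]), 'ee_rot': array([[-0.933,  0.36 , -0.   ],
       [ 0.36 ,  0.933, -0.   ],
       [ 0.   , -0.   , -1.   ]]), 'contact_force': array([0.11 , 0.79 , 0.547]), 'ft_torque': array([-0.025,  0.021, -0.005]), 'grasp_force': 0.0, 'width': 0.08540427069055405}
```

View pics/s1.png

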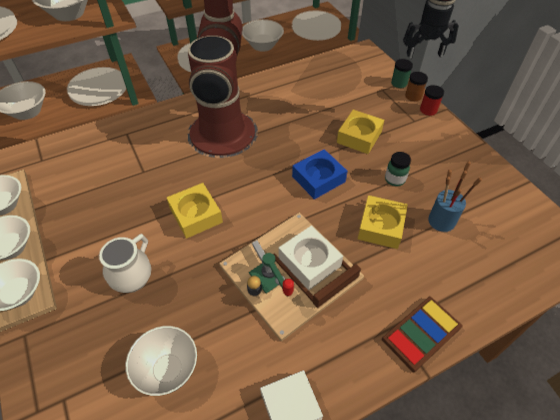

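View pics/t1.png

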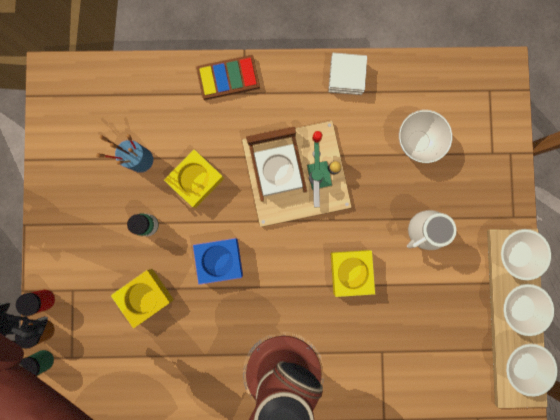

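The pictures show the jig at about (297,174) in top. In it are the white mould (278,168), the red knob (317,136), the stop at the far side (272,136) and the brass ball (335,167). I'll enlarge both views for exact corners.

Run:
```python
import cv2,numpy as np
a=cv2.imread('pics/t1.png')[115:235,235:360];b=cv2.imread('pics/s1.png')[205:340,210:370]
a=cv2.resize(a,None,fx=4.8,fy=4.8,interpolation=cv2.INTER_CUBIC)[:, :]
b=cv2.resize(b,None,fx=4.4,fy=4.4,interpolation=cv2.INTER_CUBIC)
cv2.imwrite('pics/ta.png',a);cv2.imwrite('pics/sa.png',b);print(a.shape,b.shape)
```

```text
(576, 600, 3) (594, 704, 3)
```

View pics/ta.png

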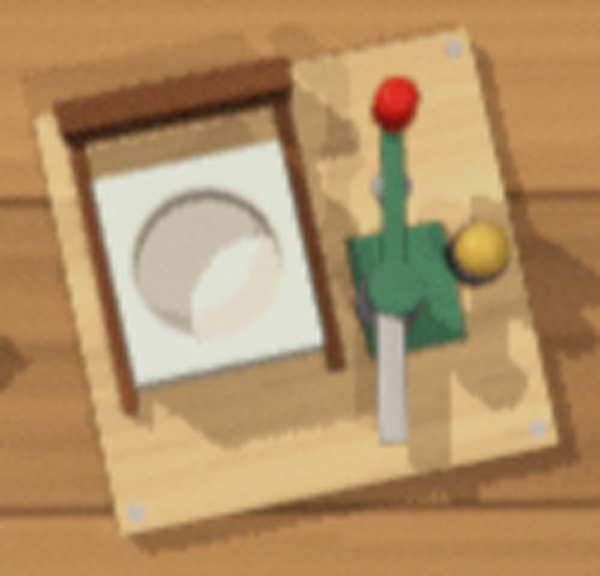

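View pics/sa.png

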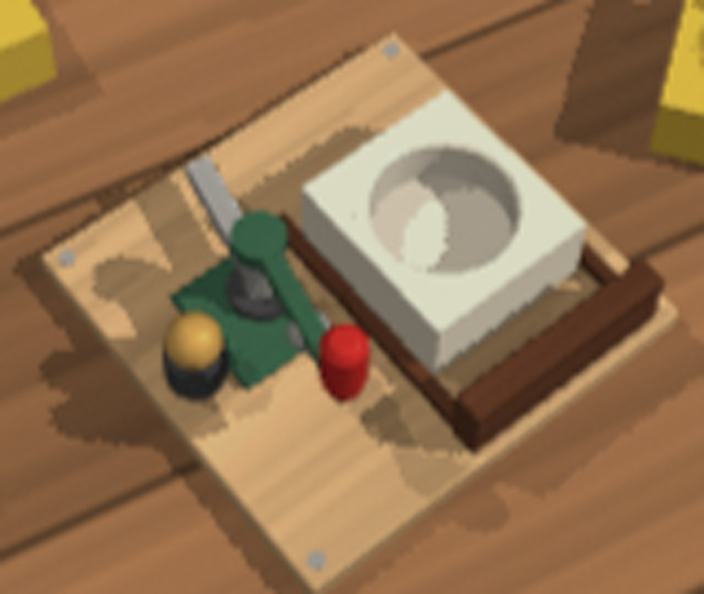

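The crops show the board corners clearly, and the mould about 40 mm short of the stop. The latch handle is slightly clockwise of open and the tongue is clear of the mould. Next I fit the poses to both views.

```bash
cat > fit.py <<'E'
from h import *
from scipy.optimize import least_squares
T=lambda u,v:('top',(np.array([u,v])+.5)/4.8-.5+[235,115])
S=lambda u,v:('scene',(np.array([u,v])+.5)/4.4-.5+[210,205])
ks={c:K(c) for c in('top','scene')}
J=[((130,85,18),T(37,118)),((130,-185,18),T(465,30)),((-130,-185,18),T(557,443)),((-130,85,18),T(128,533)),
((-130,85,18),S(395,35)),((-130,-185,18),S(45,256)),((130,-185,18),S(318,580)),((130,85,18),S(675,308)),
((125,70,63),T(55,103)),((125,-70,63),T(287,60))]
M=[((60,55,50),T(92,180)),((60,-55,50),T(277,140)),((-60,-55,50),T(323,347)),((-60,55,50),T(137,387)),
((-60,55,50),S(450,92)),((-60,-55,50),S(303,188)),((60,-55,50),S(440,333)),((60,55,50),S(583,228))]
def fit(P,free_z=True):
    def r(q):
        c,s=np.cos(q[3]),np.sin(q[3]);R=np.array([[c,-s,0],[s,c,0],[0,0,1]])
        return np.concatenate([proj(n,q[:3]+R@np.array(X)/1e3,ks[n])-uv for X,(n,uv) in P])
    return least_squares(r,[.5,0,0,.2],loss='soft_l1')
np.set_printoptions(precision=4,suppress=True)
j=fit(J);m=fit(M);print('jig',j.x,abs(j.fun).max());print('mould',m.x,abs(m.fun).max())
def w2j(X):
    c,s=np.cos(j.x[3]),np.sin(j.x[3]);d=np.array(X)-[*j.x[:2],0];return 1e3*np.array([c*d[0]+s*d[1],-s*d[0]+c*d[1],d[2]])
print('mould in jig',w2j(m.x[:3]))
def tj(a,b):
    X,e=tri(*(ray(n,uv,ks[n]) for n,uv in(a,b)));return X,w2j(X),e
print('knob top',tj(T(398,92),S(346,344)))
print('hub top',tj(T(398,285),S(259,235)))
print('tongue tip',tj(T(393,442),S(200,160)))
E
python3 fit.py
```

```text
jig [ 0.5599  0.0035 -0.0053  0.1918] 2.534297789713264
mould [0.574  0.0071 0.0138 0.1944] 1.0273932736427582
mould in jig [14.5574  0.8627 13.7975]
knob top (array([ 0.6568, -0.0999,  0.1283]), array([  75.3949, -119.912 ,  128.3395]), [np.float64(0.0013255714751457303), np.float64(0.0013255714751456832)])
hub top (array([ 0.5561, -0.1008,  0.0883]), array([ -23.682 , -101.6491,   88.3416]), [np.float64(0.0018256267731450177), np.float64(0.0018256267731451118)])
tongue tip (array([ 0.4699, -0.0991,  0.0468]), array([-107.8901,  -83.4958,   46.7897]), [np.float64(0.00257213976968052), np.float64(0.002572139769680501)])
```

Emit:
{"method": "play_rows", "body": {
  "deltas": [
    [[14,-33,0,0,0,0.047,0],[14,-33,0,0,0,0.047,0],[14,-33,0,0,0,0.047,0],[14,-33,0,0,0,0.047,0],[14,-33,0,0,0,0.047,0],[14,-33,0,0,0,0.047,0],[14,-33,0,0,0,0.047,0],[14,-33,0,0,0,0.047,0],[14,-33,0,0,0,0.047,0],[14,-33,0,0,0,0.047,0],[14,-33,0,0,0,0.047,0],[14,-33,0,0,0,0.047,0]]
  ]
}}

```text
t: 2.3
tool_pos: [0.3937, 0.1856, 0.2316]
ee_rot: [[-0.981, -0.196, 0.001], [-0.196, 0.981, 0.0], [-0.001, 0.0, -1.0]]
contact_force: [1.4, 0.7, -0.0]
width: -0.0001
grasp_force: 0.0
```

Emit:
{"method": "play_rows", "body": {
  "deltas": [
    [[14,-33,0,0,0,0,0],[14,-33,0,0,0,0,0],[15,-33,0,0,0,0,0],[15,-33,0,0,0,0,0],[15,-33,0,0,0,0,0],[15,-34,0,0,0,0,0],[0,0,0,0,0,0,0],[0,0,0,0,0,0,0]]
  ]
}}

```text
t: 3.1
tool_pos: [0.4813, -0.0125, 0.2312]
ee_rot: [[-0.981, -0.192, -0.001], [-0.192, 0.981, 0.001], [0.0, 0.001, -1.0]]
contact_force: [-1.1, 1.5, -0.0]
width: -0.0003
grasp_force: 0.0
```

Run:
```python
from h import *
p=snap('wrist','w1').copy();k=K('wrist')
c,s=np.cos(.1925),np.sin(.1925)
W=lambda x,y,z:[.5595+(c*x-s*y)/1e3,.0035+(s*x+c*y)/1e3,z/1e3]
for X in[(-45,55,68),(-45,-55,68),(75,55,68),(75,-55,68),(105,70,63),(105,-70,63),(-26,-100,88),(74,-120,132),(-130,85,18),(-60,58,30),(-60,-58,30)]:
    cv2.circle(p,tuple(int(round(v)) for v in proj('wrist',W(*X),k)),4,(255,0,255),1)
cv2.imwrite('pics/w1o.png',p[:,:,::-1])
```

```text
(no output)
```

View pics/w1o.png

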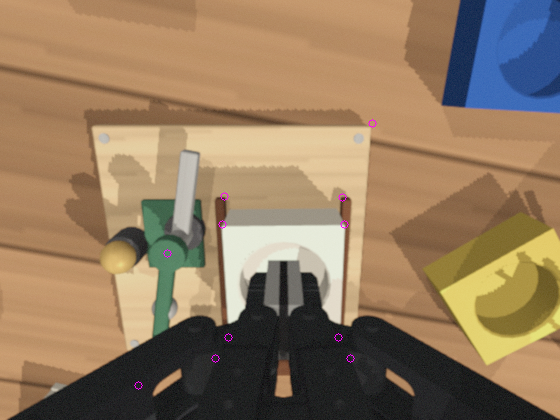

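The overlay points fall within 2–3 px of the mould, strips and hub, so the poses hold. Next I descend behind the mould.

Emit:
{"method": "play_rows", "body": {
  "deltas": [
    [[0,0,-35,0,0,0,0],[0,0,-35,0,0,0,0],[0,0,-35,0,0,0,0],[0,0,-35,0,0,0,0],[0,0,-25,0,0,0,0],[0,0,-18,0,0,0,0],[0,0,-8,0,0,0,0],[0,0,0,0,0,0,0]]
  ]
}}

```text
t: 3.95
tool_pos: [0.4803, -0.011, 0.0394]
ee_rot: [[-0.981, -0.195, -0.002], [-0.195, 0.981, 0.0], [0.002, 0.001, -1.0]]
contact_force: [-0.7, -0.2, 0.1]
width: 0.0001
grasp_force: 0.0
```

Emit:
{"method": "play_rows", "body": {
  "deltas": [
    [[5,1,0,0,0,0,0],[5,1,0,0,0,0,0],[5,1,0,0,0,0,0],[5,1,0,0,0,0,0],[5,1,0,0,0,0,0],[5,1,0,0,0,0,0],[5,1,0,0,0,0,0],[5,1,0,0,0,0,0]]
  ]
}}

```text
t: 4.75
tool_pos: [0.5213, -0.004, 0.0401]
ee_rot: [[-0.981, -0.194, -0.001], [-0.194, 0.981, -0.0], [0.001, 0.0, -1.0]]
contact_force: [-4.8, -0.9, 3.1]
width: -0.0
grasp_force: 2.2
```

Emit:
{"method": "play_rows", "body": {
  "deltas": [
    [[3,0.6,0,0,0,0,0],[3,0.6,0,0,0,0,0],[2,0.4,0,0,0,0,0],[1,0.2,0,0,0,0,0]]
  ]
}}

```text
t: 5.15
tool_pos: [0.5304, -0.0022, 0.0402]
ee_rot: [[-0.981, -0.194, -0.0], [-0.194, 0.981, 0.0], [0.0, 0.0, -1.0]]
contact_force: [-4.1, -1.0, 2.5]
width: -0.0
grasp_force: 1.9
```

Emit:
{"method": "play_rows", "body": {
  "deltas": [
    [[1,0.2,0,0,0,0,0],[1,0.2,0,0,0,0,0],[1,0.2,0,0,0,0,0]]
  ]
}}

```text
t: 5.45
tool_pos: [0.5333, -0.0016, 0.0402]
ee_rot: [[-0.981, -0.194, 0.0], [-0.194, 0.981, 0.0], [-0.0, 0.0, -1.0]]
contact_force: [-3.0, 0.1, 0.5]
width: -0.0003
grasp_force: 1.4
```

Emit:
{"method": "play_rows", "body": {
  "deltas": [
    [[1,0.2,0,0,0,0,0],[1,0.2,0,0,0,0,0],[1,0.2,0,0,0,0,0]]
  ]
}}

```text
t: 5.75
tool_pos: [0.5364, -0.001, 0.0402]
ee_rot: [[-0.981, -0.194, 0.0], [-0.194, 0.981, 0.0], [-0.0, 0.0, -1.0]]
contact_force: [-2.4, -0.4, 0.2]
width: 0.0001
grasp_force: 1.2
```

Emit:
{"method": "play_rows", "body": {
  "deltas": [
    [[1,0.2,0,0,0,0,0],[1,0.2,0,0,0,0,0]]
  ]
}}

```text
t: 5.95
tool_pos: [0.5364, -0.0009, 0.0402]
ee_rot: [[-0.981, -0.194, -0.006], [-0.194, 0.981, -0.001], [0.006, 0.0, -1.0]]
contact_force: [-13.5, -3.0, 8.9]
width: 0.0
grasp_force: 6.8
```

The force rose at the expected spot, which means contact with the stop. One more firm nudge, then I back off and rise.

Emit:
{"method": "play_rows", "body": {
  "deltas": [
    [[1,0.2,0,0,0,0,0],[0,0,0,0,0,0,0]]
  ]
}}

```text
t: 6.15
tool_pos: [0.5364, -0.0009, 0.0402]
ee_rot: [[-0.981, -0.195, -0.009], [-0.195, 0.981, -0.001], [0.009, 0.001, -1.0]]
contact_force: [-14.4, -3.0, 10.9]
width: -0.0
grasp_force: 7.8
```

Emit:
{"method": "play_rows", "body": {
  "deltas": [
    [[-4,-0.8,0,0,0,0,0],[-15,-3,0,0,0,0,0],[-15,-3,0,0,0,0,0],[-5,-1,20,0,0,0,0],[0,0,40,0,0,0,0],[0,0,40,0,0,0,0],[0,0,40,0,0,0,0],[0,0,10,0,0,0,0]]
  ]
}}

```text
t: 6.95
tool_pos: [0.5041, -0.0086, 0.1971]
ee_rot: [[-0.981, -0.194, 0.013], [-0.194, 0.981, -0.002], [-0.012, -0.004, -1.0]]
contact_force: [1.4, 0.7, 0.9]
width: 0.0
grasp_force: 0.0
```

Run:
```python
from h import *
p=snap('wrist','w2').copy();k=K('wrist')
c,s=np.cos(.1925),np.sin(.1925)
W=lambda x,y,z:[.5595+(c*x-s*y)/1e3,.0035+(s*x+c*y)/1e3,z/1e3]
for X in[(-15,55,68),(-15,-55,68),(-26,-100,88),(74,-120,132),(-130,85,18),(-60,58,30),(-60,-58,30)]:
    cv2.circle(p,tuple(int(round(v)) for v in proj('wrist',W(*X),k)),4,(255,0,255),1)
cv2.imwrite('pics/w2o.png',p[:,:,::-1]); print(status.get_state()['tool_pos'])
t=snap('top','t2')[115:235,235:360];cv2.imwrite('pics/t2a.png',cv2.resize(t,None,fx=4.8,fy=4.8,interpolation=2)[:,:,::-1])
```

```text
[ 0.50377435 -0.00859207  0.1964178 ]
```

View pics/w2o.png

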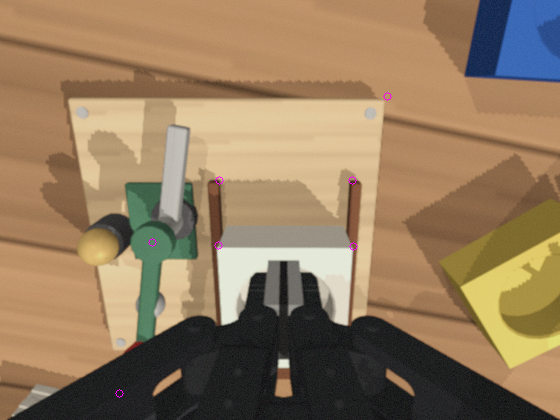

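The mould's near face lies at row 246, matching the home position (predicted 245), and it sits square. Next I go to the knob with a turn of −101°, since the wrist joint's range rules out the other way.

Emit:
{"method": "play_rows", "body": {
  "deltas": [
    [[12.6,-4.3,0,0,0,-0.1475,0],[12.6,-4.3,0,0,0,-0.1475,0],[12.6,-4.3,0,0,0,-0.1475,0],[12.6,-4.3,0,0,0,-0.1475,0],[12.6,-4.3,0,0,0,-0.1475,0],[12.6,-4.3,0,0,0,-0.1475,0],[12.6,-4.3,0,0,0,-0.1475,0],[12.6,-4.3,0,0,0,-0.1475,0],[12.6,-4.3,0,0,0,-0.1475,0],[12.6,-4.3,0,0,0,-0.1475,0],[12.6,-4.3,0,0,0,-0.1475,0],[12.6,-4.3,0,0,0,-0.1475,0]]
  ]
}}

```text
t: 8.25
tool_pos: [0.6511, -0.0597, 0.187]
ee_rot: [[0.01, 1.0, -0.004], [1.0, -0.01, 0.001], [0.001, -0.004, -1.0]]
contact_force: [-0.2, -0.3, -0.6]
width: -0.0003
grasp_force: 0.0
```

Emit:
{"method": "play_rows", "body": {
  "deltas": [
    [[0,0,0,0,0,0,0],[0,0,0,0,0,0,0]]
  ]
}}

```text
t: 8.45
tool_pos: [0.6506, -0.0596, 0.188]
ee_rot: [[0.001, 1.0, -0.003], [1.0, -0.001, 0.001], [0.001, -0.003, -1.0]]
contact_force: [-0.1, -0.2, -0.4]
width: 0.0
grasp_force: 0.0
```

Run:
```python
from h import *
st=status.get_state();print(st['joint_positions'],st['tool_pos'])
p=snap('wrist','w3').copy();k=K('wrist')
c,s=np.cos(.1925),np.sin(.1925)
W=lambda x,y,z:[.5595+(c*x-s*y)/1e3,.0035+(s*x+c*y)/1e3,z/1e3]
for X in[(105,70,63),(105,-70,63),(-26,-100,88),(73,-120,132),(-15,-55,68)]:
    cv2.circle(p,tuple(int(round(v)) for v in proj('wrist',W(*X),k)),4,(255,0,255),1)
cv2.imwrite('pics/w3o.png',p[:,:,::-1])
```

```text
[-1.17618955e+01  8.53342818e+00  9.06870982e+01  1.18436112e-02
  8.09671200e+01 -1.17006104e+01] [ 0.65055067 -0.05960599  0.18799035]
```

View pics/w3o.png

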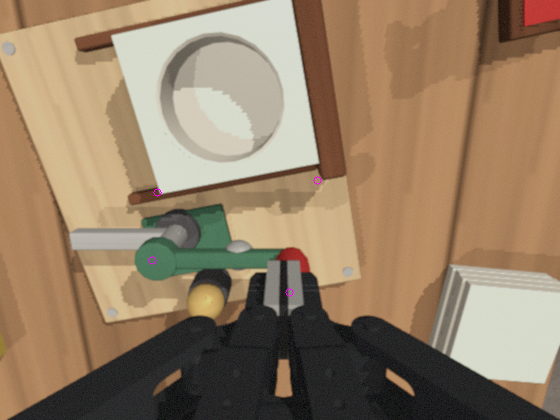

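The mould touches the stop at (325,165), and the fingers hang behind the knob at (292,262) as planned. I now compute the arc.

Run:
```python
from h import *
c,s=np.cos(.1925),np.sin(.1925)
def P(th,d):
    x=-26+100*np.cos(th)+d*np.sin(th);y=-100-100*np.sin(th)+d*np.cos(th)
    return np.array([559.5+c*x-s*y,3.5+s*x+c*y])
p=np.array([650.6,-59.6])
for th,d in [(.2,32),(.2,25)]+[(t,24) for t in np.arange(.3,1.61,.1)]:
    q=P(th,d);print(round(th,2),np.round(q-p,1),np.round(q,1));p=q
```

```text
0.2 [ 2.7 -8.8] [653.3 -68.4]
0.2 [-0.1 -7. ] [653.3 -75.4]
0.3 [  1.8 -11.1] [655.1 -86.5]
0.4 [  0.8 -10.2] [655.9 -96.7]
0.5 [ -0.2 -10.3] [ 655.7 -107. ]
0.6 [ -1.3 -10.2] [ 654.4 -117.2]
0.7 [ -2.3 -10. ] [ 652.2 -127.3]
0.8 [-3.3 -9.8] [ 648.9 -137. ]
0.9 [-4.2 -9.4] [ 644.7 -146.4]
1.0 [-5.1 -8.9] [ 639.6 -155.3]
1.1 [-6.  -8.4] [ 633.6 -163.6]
1.2 [-6.8 -7.7] [ 626.8 -171.4]
1.3 [-7.5 -7. ] [ 619.3 -178.4]
1.4 [-8.2 -6.2] [ 611.1 -184.6]
1.5 [-8.8 -5.4] [ 602.3 -189.9]
1.6 [-9.3 -4.5] [ 593.  -194.4]
```

Emit:
{"method": "play_rows", "body": {
  "deltas": [
    [[0,0,-30,0,0,0,0],[0,0,-30,0,0,0,0],[0,0,-20,0,0,0,0],[0,0,-10,0,0,0,0],[0,0,0,0,0,0,0]]
  ]
}}

```text
t: 9.0
tool_pos: [0.6498, -0.0594, 0.0982]
ee_rot: [[0.003, 1.0, -0.004], [1.0, -0.003, 0.001], [0.001, -0.004, -1.0]]
contact_force: [-0.2, -0.0, 0.2]
width: -0.0001
grasp_force: 0.0
```

Emit:
{"method": "play_rows", "body": {
  "deltas": [
    [[3,-9,0,0,0,0,0],[0,-7,0,0,0,0,0],[2,-11,0,0,0,-0.1,0],[1,-10,0,0,0,-0.1,0],[0,-10,0,0,0,-0.1,0]]
  ]
}}

```text
t: 9.5
tool_pos: [0.6586, -0.1077, 0.1023]
ee_rot: [[0.303, 0.953, 0.003], [0.953, -0.303, 0.0], [0.001, 0.002, -1.0]]
contact_force: [-0.3, 2.3, 0.3]
width: -0.0001
grasp_force: 0.8
```

Emit:
{"method": "play_rows", "body": {
  "deltas": [
    [[-1,-10,0,0,0,-0.1,0],[-2,-10,0,0,0,-0.1,0],[-3,-10,0,0,0,-0.1,0],[-4,-9.5,0,0,0,-0.1,0]]
  ]
}}

```text
t: 9.9
tool_pos: [0.6484, -0.1473, 0.1022]
ee_rot: [[0.651, 0.759, 0.003], [0.759, -0.651, 0.0], [0.002, 0.002, -1.0]]
contact_force: [-0.1, 2.0, 0.3]
width: 0.0006
grasp_force: 0.8
```

Emit:
{"method": "play_rows", "body": {
  "deltas": [
    [[-3,-4.5,0,0,0,-0.05,0],[-3.5,-4,0,0,0,-0.05,0],[-4,-4,0,0,0,-0.05,0],[-4,-4,0,0,0,-0.05,0],[-4,-4,0,0,0,-0.05,0],[-4,-3.8,0,0,0,-0.05,0]]
  ]
}}

```text
t: 10.5
tool_pos: [0.6274, -0.1722, 0.103]
ee_rot: [[0.845, 0.535, 0.007], [0.535, -0.845, -0.002], [0.005, 0.005, -1.0]]
contact_force: [3.2, -0.3, 0.4]
width: -0.0002
grasp_force: 1.4
```

Emit:
{"method": "play_rows", "body": {
  "deltas": [
    [[-4,-3.5,0,0,0,-0.05,0],[-4,-3.5,0,0,0,-0.05,0],[-4,-3,0,0,0,-0.05,0],[-4,-3,0,0,0,-0.05,0]]
  ]
}}

```text
t: 10.9
tool_pos: [0.6102, -0.1851, 0.1026]
ee_rot: [[0.934, 0.356, 0.004], [0.356, -0.934, -0.002], [0.003, 0.003, -1.0]]
contact_force: [1.1, 0.4, 0.7]
width: 0.0
grasp_force: 0.1
```

Emit:
{"method": "play_rows", "body": {
  "deltas": [
    [[-4,-3,0,0,0,-0.05,0],[-4,-3,0,0,0,-0.05,0],[-4,-2,0,0,0,-0.05,0]]
  ]
}}

```text
t: 11.2
tool_pos: [0.5981, -0.193, 0.1023]
ee_rot: [[0.977, 0.213, 0.004], [0.213, -0.977, -0.001], [0.004, 0.002, -1.0]]
contact_force: [9.9, 4.0, -1.5]
width: -0.0002
grasp_force: 5.9
```

Emit:
{"method": "play_rows", "body": {
  "deltas": [
    [[-2,-1,0,0,0,0,0],[-2,-0.5,0,0,0,0,0],[-2,-0.5,0,0,0,0,0]]
  ]
}}

```text
t: 11.5
tool_pos: [0.5978, -0.1929, 0.1028]
ee_rot: [[0.977, 0.214, 0.019], [0.214, -0.977, 0.001], [0.019, 0.003, -1.0]]
contact_force: [25.8, 6.2, -11.8]
width: -0.0002
grasp_force: 13.2
```

A hard stop was reached at about 1.57. I back off, rise and check.

Emit:
{"method": "play_rows", "body": {
  "deltas": [
    [[8,1,0,0,0,0,0],[12,2,0,0,0,0,0],[8,2,20,0,0,0,0],[0,0,40,0,0,0,0],[0,0,40,0,0,0,0],[-30,0,30,0,0,0,0],[-45,0,10,0,0,0,0],[-45,0,0,0,0,0,0],[-45,0,0,0,0,0,0],[-40,0,0,0,0,0,0],[0,0,0,0,0,0,0],[0,0,0,0,0,0,0]]
  ]
}}

```text
t: 12.7
tool_pos: [0.414, -0.1892, 0.2415]
ee_rot: [[0.977, 0.214, 0.002], [0.214, -0.977, -0.002], [0.002, 0.002, -1.0]]
contact_force: [0.2, -0.6, 1.3]
width: 0.0001
grasp_force: 0.0
```

Run:
```python
from h import *
print(status.get_state()['tool_pos'],status.get_state()['t'])
b=snap('scene','s4')[180:340,170:380];t=snap('top','t4')[110:240,230:370]
b=cv2.resize(b,None,fx=3,fy=3,interpolation=2)
cv2.imwrite('pics/s4a.png',b[:,:,::-1]);cv2.imwrite('pics/t4a.png',cv2.resize(t,None,fx=4,fy=4,interpolation=2)[:,:,::-1])
```

```text
[ 0.41402096 -0.18924636  0.24152103] 12.7
```

View pics/s4a.png

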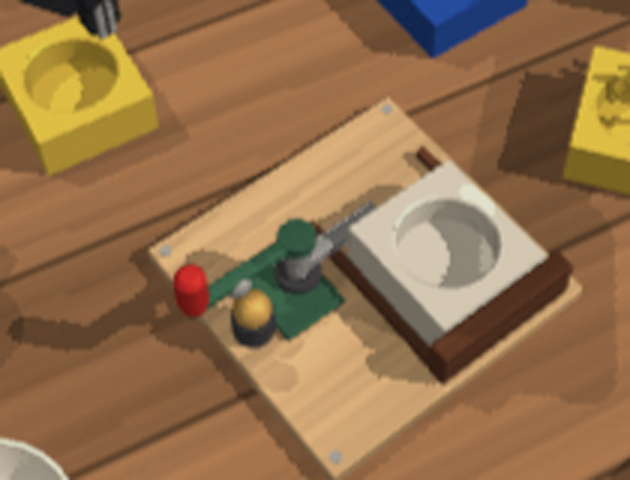

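View pics/t4a.png

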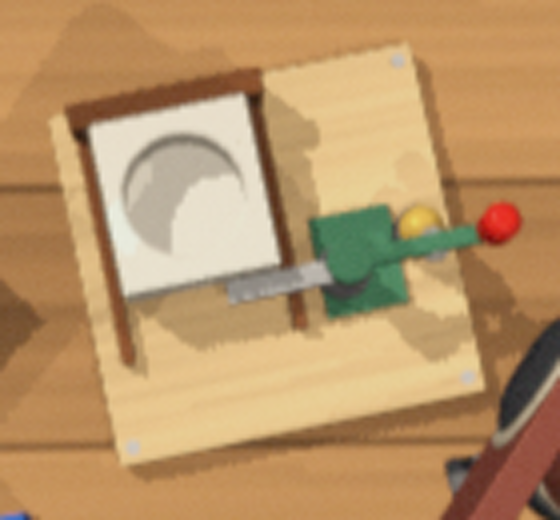

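The tongue lies behind the mould at (250,280), parallel to its near face. The handle is perpendicular to the channel, the mould is against the stop, and the robot is clear.

```bash
python3 -c "
from plant import ctrl; print(ctrl.hand_in())"
```

```text
the job is handed in; nothing more can be done
None
```

The mould sits home against the end stop, the latch is locked with its tongue behind the mould, the bowl, jar, brush pot and jug were not touched, and the job was handed in at about 13 s with the arm clear.

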